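Seat a photo frame in a pad-printing nest

TASK

Load the printing nest: pick up the green photo frame that lies by itself on the bench, lay it gently face up on the nest's work plate, and slide it home with a light push against the side stop and both rear stops, so that all three sprung tips are pushed in and no edge of the frame hangs over the plate. Do not force it against the stops, let go of it at the end, and leave the dish, bottle, jar and brush where they are.

Things in the scene. Friction and masses are not known exactly. Their poses are not given: they have to be found in the camera images.
- frame: green resin photo frame lying by itself flat on the bench: 110 mm (its x) by 140 mm (its y), 16 mm thick, 0.2 to 0.35 kg, with a window 60 by 90 mm right through it, so four rails 25 mm wide. Origin: centre of its underside; z up out of its face. Either long side may go to the rear stops. Its x axis starts at most 0.5 rad from world x.
- nest: printing nest fixed on the bench: steel base 210 mm (x) by 220 mm (y), an X-Y stage with a short black knob low on its -x and -y sides, an aluminium work plate with a thin grey vinyl facing on top. Origin: centre of its underside; z up. Its x axis (at most 0.25 rad from world x) points to the rear stops, y to the side stop. It stands left or right; the frame lies on the other side.
- plate (a point): centre of the work plate's top face, 60 mm above the bench, axes as the nest's. The plate is 140 mm (x) by 170 mm (y) by 10 mm; its -x and -y sides are open. Vinyl, nylon and resin slide on each other with a friction of about 0.5 to 0.7.
- rear_stop: slotted arms at the plate's +x edge (origin and axes: the nest's). A cross bar 126 mm long, its top 18.5 mm above the plate, is locked on them at a setting that differs each time and is not measured. Two black nylon noses (10 mm diameter, 8 mm above the plate, at y = +45 and -45 mm) point from it to -x, their solid faces level at x = 48 to 62 mm. Only finger-tight: stands 15 N.
- side_stop: slotted arm at the middle of the plate's +y edge (origin and axes: the nest's). On it a block 26 mm wide, its top 18.5 mm above the plate, is locked at a setting that differs each time and is not measured; one such nose (8 mm above the plate, at x = 0) points from it to -y, its solid face at y = 63 to 77 mm. Only finger-tight: stands 15 N.
- rear_left_tip (a joint): white sprung tip, 6 mm diameter, in the rear nose at y = +45 mm: 0 m when free, 3 mm proud of the nose; 0.003 m when pushed in flush (to +x). The spring gives only 0.2 to 0.35 N, too little to feel; behind it the nose is solid and does not give.
- rear_right_tip (a joint): the same sprung tip in the rear nose at y = -45 mm: 0 free, 0.003 m flush
- side_tip (a joint): the same sprung tip in the side nose: 0 free, 0.003 m pushed in flush (to +y)
- dish: white paint dish, 90 mm wide, 30 mm high, on a tile at the far side of the bench; origin at the centre of its underside; to be left alone
- bottle: green paint bottle with a white cap, 52 mm diameter, 150 mm high, at the far side; origin at the centre of its underside; to be left alone
- jar: empty glass jar, 72 mm wide, 85 mm high, at the far side; origin at the centre of its underside; to be left alone
- brush: fine paint brush, 180 mm long, 8 mm thick, lying on the bench between the nest and the frame, its tip away from the robot; origin under its middle; to be left alone
There are look-alikes about, which are no part of the job. Of the things that look like the frame, the largest one is meant.

How it is judged:
At the end, for the whole second after the job is handed in: the frame lies released, at rest and flat, face up on the work plate, its centre within 14 mm of the plate's centre along both plate axes so that no edge overhangs, and all three sprung tips are held pushed in by more than 1.2 mm of their 3 mm (value of joint each of rear_left_tip, rear_right_tip, side_tip above 0.0012 m and x of frame in the frame of plate between -0.014 and 0.014 m and y of frame in the frame of plate between -0.014 and 0.014 m and z of frame in the frame of plate between -0.003 and 0.003 m and angle between frame's own z axis and vertical below 0.04 rad and linear speed of frame below 0.01 m/s); the robot touches nothing.
It fails at once if the frame is dropped or slammed on the nest (reaches the plate faster than 0.25 m/s, or presses with more than 60 N) (contact force between frame and nest above 60 N or (z of frame in the frame of plate between -0.005 and 0.015 m and horizontal distance between frame and plate below 0.08 m and linear speed of frame above 0.25 m/s)).
It fails at once if the frame is forced against a stop with more than 15 N (contact force between frame and rear_stop above 15 N or contact force between frame and side_stop above 15 N).
It fails at once if the dish, bottle, jar or brush is moved (distance of any of dish, bottle, jar, brush from where it was at the start of the episode above 0.015 m).
It also fails if it takes over 64 s, if anything falls off the work surface, if the arm or the gripper's body presses on something with over 40 N, if the wrist force passes 120 N, or if a joint passes its speed limit or range.

ROBOT

A 6-joint arm with a two-finger parallel gripper is mounted at the origin on the work surface. World frame = base frame: x ahead of the robot, y to its left, z up, the work surface at z = 0. Lengths are in m, angles in rad, forces in N, time in s.
With the tool pointing down it reaches from about 0.275 to 0.825 m from the base axis. Payload 4.9 kg.
Tool frame: the origin (TCP) lies midway between the tips of the shut fingers; the grasp point (between the pads) lies 19 mm behind it (bot.grip_depth is the distance from the TCP to the grasp point, in m); z points along the fingers, y is the line along which they close (so a half turn about z gives the same grasp; the last joint's range is limited). The gripper opens to 85 mm and grips with 20 to 120 N. Pads are 22 mm wide; open, the fingers measure 114 mm over their backs; the gripper's body (76 mm by 85 mm) begins 54 mm behind the grasp point. The pads swing forward as they close: fully open they stand 13 mm farther back than shut.
Start: joints at [1.172, 0.326, -0.193, 1.052, 0, 1.437], TCP at [0.144, 0.531, 0.199] pointing down, gripper open.
Joint ranges: [-2.65, 2.65], [-0.97, 1.79], [-1.3, 1.35], [-1.93, 2.1], [-1.47, 1.37], [-3.14, 3.14]. Speed limits (rad/s): [2.57, 2.57, 3.14, 3.14, 3.14, 3.14].

INTERFACE

Orientations are given as a unit quaternion [w, x, y, z].
In Python, from cell import bot gives the robot as it stands. Calls block until the motion is done:
- bot.move_pose(position, orientation): joint-space move of the TCP to a pose.
- bot.move_linear(position, speed=0.15, rotation=None, until_force=None): straight line of the TCP; rotation=None keeps the orientation; speed is the mean speed in m/s. With until_force (N) it stops when the force on the tool has changed by that much, and returns True; else False.
- bot.goto_joints(angles): joint-space move.
- bot.set_gripper(opening, grasp_force=None): opening from 0.0 (shut) to 1.0 (fully open); grasp_force is the grip in N (None keeps the last); returns when the fingers have stopped.
- bot.wait(seconds).
- bot.solve_ik(position, orientation): joint angles nearest the present ones, or None.
- bot.camera(name): name is "scene" or "top" or "wrist"; returns the picture (420x560x3 uint8, red, green, blue); there is no depth.
- bot.calibration(name): a dict with "mtx" (3x3 intrinsics, pixels), "extrinsics" (4x4, takes a point from world to camera coordinates); the wrist camera has in their place "hand_eye" (4x4, takes a point from camera to tool coordinates, whose origin is the TCP and whose axes are the flange's). Camera axes: x right, y down, z forward; pixel columns grow to the right and rows downward; lengths in m; the calibration is good to about 2 mm. A picture is of the moment at which its call begins: read the wrist's pose just before it. calibration takes no time and is no camera call.
A pose or a line that the arm cannot do raises bot.PlanningError and nothing moves.
- bot.close_job(): hands the job in; it is judged then, once.
Trained networks look in the newest picture that a camera, given by its name, has taken for a name from the list of things; names that differ only in an ending like _2 or _b are one class to them, and where a whole thing is asked for, a point or a joint stands for the part that bears it (a point fixed in the world has none). Each returns a list of dicts, best first, with "confidence" (0 to 1); they miss things now and then, are a little off and sometimes report something else, mostly with a low value. They report only what shows in the picture. A call takes as long as a camera call. They do not tell look-alikes from the thing itself.
- bot.search_frame(camera, thing): "bbox" ([left, top, width, height] in pixels, round what is visible of it).
Readings, each from a call of its own:
- bot.read_clock(): time.
- bot.read_joint_positions(): joint angles.
- bot.read_joint_vel(): joint speeds.
- bot.read_joint_efforts(): joint torques, N m.
- bot.read_position(): TCP position.
- bot.read_tool_rot(): TCP orientation.
- bot.read_ft_force(): force on the tool from outside, world axes, zero at the start.
- bot.read_moment(): the same for the moment, N m.
- bot.read_gripper_width(): opening from 0.0 (shut) to 1.0 (fully open).
- bot.read_finger_force(): force on a finger pad.
Only numpy, scipy, OpenCV 4.12 (cv2) and the standard library are available. Lean on these libraries where they do the work, as an engineer would, in place of code of your own. Each camera call takes 0.05 s, during which the arm holds its last target. There are 200 camera calls.

## Working session

There is one attempt and no reset: what is moved stays moved. The work goes in short steps, each a Python script; the robot and the scene stay as the last script left them, time stands still between calls to the robot, and variables do not carry over. Pictures are saved under pics/ and viewed, at most 10 in all, crops included, and the job is handed in when it is done.

```bash
ls; mkdir -p pics; python3 - <<'E'
from cell import bot
import cv2,numpy as np
np.set_printoptions(precision=4,suppress=True)
for n in("top","scene"):
    im=bot.camera(n); cv2.imwrite(f"pics/{n}0.png",im[:,:,::-1])
    c=bot.calibration(n); print(n,c["mtx"].tolist(),np.array(c["extrinsics"]))
    for t in("frame","nest","brush"): print(t,bot.search_frame(n,t))
print(bot.calibration("wrist"),bot.read_tool_rot(),bot.read_clock(),bot.read_gripper_width())
a=cv2.imread("pics/top0.png");cv2.imwrite("pics/top0b.png",cv2.resize(a,(800,600),interpolation=cv2.INTER_CUBIC))
E
```

```text
pics
top [[401.6754494912562, 0.0, 276.72830751629135], [0.0, 401.6754494912562, 206.15775900449736], [0.0, 0.0, 1.0]] [[-0.0072 -1.      0.0033 -0.0759]
 [-0.9972  0.007  -0.0743  0.5731]
 [ 0.0742 -0.0038 -0.9972  0.7547]
 [ 0.      0.      0.      1.    ]]
frame [{'bbox': [340.4, 288.4, 64.7, 64.4], 'confidence': 0.85}, {'bbox': [296.7, 203.5, 81.7, 64.6], 'confidence': 0.77}, {'bbox': [405.2, 207.8, 49.7, 64.6], 'confidence': 0.58}]
nest [{'bbox': [57.7, 143.0, 141.7, 125.8], 'confidence': 0.76}]
brush [{'bbox': [235.2, 232.8, 9.6, 92.7], 'confidence': 0.8}]
scene [[491.6188276922042, 0.0, 284.48162021830825], [0.0, 491.6188276922042, 206.6779215824179], [0.0, 0.0, 1.0]] [[ 0.6245  0.781   0.0043 -0.3023]
 [ 0.5371 -0.4254 -0.7284 -0.2956]
 [-0.5671  0.4571 -0.6852  1.2706]
 [ 0.      0.      0.      1.    ]]
frame [{'bbox': [103.3, 187.0, 62.3, 49.3], 'confidence': 0.86}, {'bbox': [163.6, 205.0, 95.4, 75.4], 'confidence': 0.59}, {'bbox': [74.4, 257.5, 80.8, 64.6], 'confidence': 0.59}, {'bbox': [252.7, 161.2, 37.1, 30.1], 'confidence': 0.59}]
nest [{'bbox': [312.4, 122.8, 142.7, 99.7], 'confidence': 0.95}]
brush [{'bbox': [240.0, 156.4, 52.4, 38.2], 'confidence': 0.63}]
{'mtx': array([[351.0872,   0.    , 281.5426],
       [  0.    , 351.0872, 209.2362],
       [  0.    ,   0.    ,   1.    ]]), 'hand_eye': array([[-0.0004, -0.9644, -0.2646,  0.0679],
       [ 1.    , -0.0005,  0.    , -0.    ],
       [-0.0001, -0.2646,  0.9644, -0.1763],
       [ 0.    ,  0.    ,  0.    ,  1.    ]])} [-0.      0.132   0.9912 -0.0001] 0.4 1.0002096775600329
```

View pics/top0b.png

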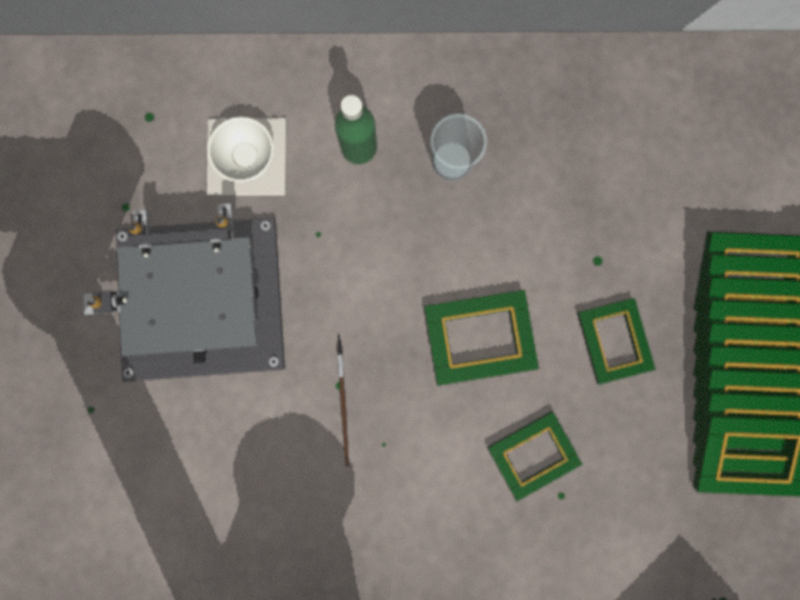

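View pics/scene0.png

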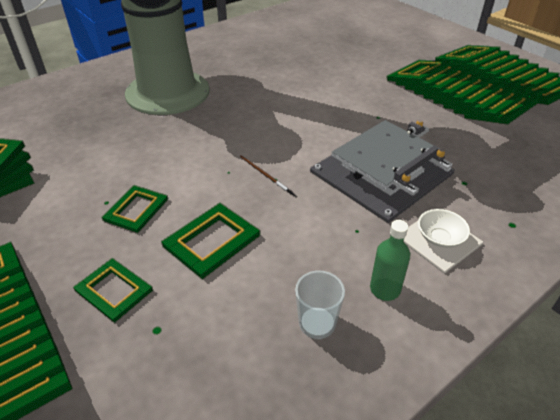

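The top picture (800×600 scale) shows the nest at left: plate corners about (118,242), (252,236), (256,347), (121,356), rear stops at the top, side stop at the left. The brush is at (343,400).

Frame candidates: a large loose one at (480,337), small ones at (615,340) and (534,455), and stacks at the right edge. The large one fits "largest, by itself". I'll check its size and confirm it in a wrist close-up.

```bash
cat > h.py <<'E'
from cell import bot
import cv2,numpy as np
from scipy.spatial.transform import Rotation as R
np.set_printoptions(precision=4,suppress=True)
def mat(p,q):
    T=np.eye(4);T[:3,:3]=R.from_quat(np.roll(q,-1)).as_matrix();T[:3,3]=p;return T
def shot(n,f=None):
    if n=="wrist": p,q=bot.read_position(),bot.read_tool_rot()
    c=bot.calibration(n); im=bot.camera(n)
    W=mat(p,q)@c["hand_eye"] if n=="wrist" else np.linalg.inv(c["extrinsics"])
    if f: cv2.imwrite(f"pics/{f}.png",im[:,:,::-1])
    return im,np.array(c["mtx"]),W
def plane(uv,K,W,z):
    d=np.c_[np.atleast_2d(uv),np.ones(len(np.atleast_2d(uv)))]@np.linalg.inv(K).T@W[:3,:3].T
    return (W[:3,3]+d*((z-W[2,3])/d[:,2])[:,None])[:,:2]
def proj(P,K,W):
    P=np.atleast_2d(P);c=(P-W[:3,3])@W[:3,:3]
    u=c@K.T; return u[:,:2]/u[:,2:]
def quat(yaw): # tool down, tool y along (cos yaw, sin yaw)
    y=np.array([np.cos(yaw),np.sin(yaw),0]);z=np.array([0,0,-1.]);x=np.cross(y,z)
    return np.roll(R.from_matrix(np.c_[x,y,z]).as_quat(),1)
def green_rects(im,K,W,z=0.016):
    h=cv2.cvtColor(im,cv2.COLOR_RGB2HSV)
    m=cv2.inRange(h,(40,110,25),(85,255,255)); m=cv2.morphologyEx(m,cv2.MORPH_CLOSE,np.ones((5,5)))
    out=[]
    for c in cv2.findContours(m,cv2.RETR_EXTERNAL,cv2.CHAIN_APPROX_NONE)[0]:
        if cv2.contourArea(c)<800: continue
        P=plane(c[:,0].astype(float),K,W,z)
        r=cv2.minAreaRect((P*1000).astype(np.float32)); out.append((c[:,0].mean(0),r))
    return out
E
python3 - <<'E'
from h import *
im,K,W=shot("top")
for c,r in green_rects(im,K,W): print(c,r)
print(plane(np.array([[118,242],[252,236],[256,347],[121,356]])*.7,K,W,.06))
print(plane(np.array([[338,337],[347,465]])*.7,K,W,0.004))
E
```

```text
[374.1419 318.6452] ((356.6616516113281, -263.9334716796875), (77.05099487304688, 97.28302764892578), 27.383577346801758)
[431.0882 238.3647] ((508.7784729003906, -378.39410400390625), (97.94026184082031, 77.70114135742188), 14.277689933776855)
[336.4542 235.625 ] ((515.0305786132812, -195.12603759765625), (105.47974395751953, 135.65748596191406), 8.815611839294434)
[525.4183 255.0456] ((479.75469970703125, -554.8876953125), (140.347412109375, 350.6457214355469), 86.59142303466797)
[[0.6402 0.278 ]
 [0.6469 0.1051]
 [0.5038 0.0984]
 [0.4936 0.27  ]]
[[ 0.5158 -0.0008]
 [ 0.343  -0.013 ]]
```

```bash
python3 - <<'E'
from h import *
cur=bot.read_joint_positions()
for y0 in(0,np.pi):
    for p,y in(((.57,.15,.24),.05),((.515,-.235,.2),.154),((.473,-.2,.002),.154),((.51,.17,.062),.05)):
        print(y0,p,bot.solve_ik(p,quat(y+y0)))
E
```

```text
0 (0.57, 0.15, 0.24) [ 0.1321  0.3785 -0.0108  1.1816  0.      1.6529]
0 (0.515, -0.235, 0.2) [-0.5585  0.3553 -0.1477  1.0678  0.      0.8583]
0 (0.473, -0.2, 0.002) [-0.5438  0.4844 -0.532   0.5544  0.      0.873 ]
0 (0.51, 0.17, 0.062) [ 0.1844  0.4361 -0.413   0.7217  0.      1.7052]
3.141592653589793 (0.57, 0.15, 0.24) [ 0.1321  0.3785 -0.0108  1.1816  0.     -1.4887]
3.141592653589793 (0.515, -0.235, 0.2) [-0.5585  0.3553 -0.1477  1.0678  0.     -2.2833]
3.141592653589793 (0.473, -0.2, 0.002) [-0.5438  0.4844 -0.532   0.5544  0.     -2.2686]
3.141592653589793 (0.51, 0.17, 0.062) [ 0.1844  0.4361 -0.413   0.7217  0.     -1.4364]
```

Yaw 0 works. Next I'll look at the nest from above, then at the frame.

```bash
python3 - <<'E'
from h import *
bot.move_pose((.57,.15,.24),quat(.05)); im,K,W=shot("wrist","nest1"); np.savez("nest1",K=K,W=W)
bot.move_pose((.515,-.235,.2),quat(.154)); im,K,W=shot("wrist","frame1"); np.savez("frame1",K=K,W=W)
for c,r in green_rects(im,K,W): print(c,r)
print(bot.read_clock())
E
```

```text
4.0583
```

View pics/nest1.png

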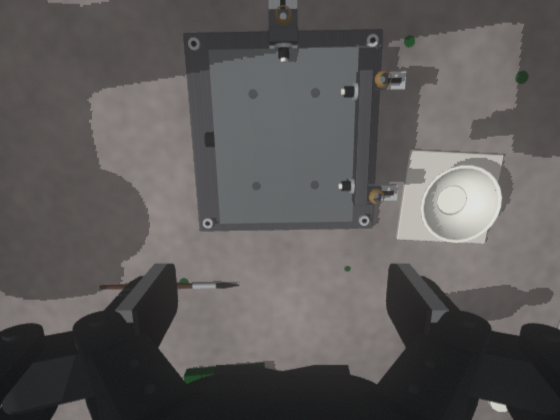

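View pics/frame1.png

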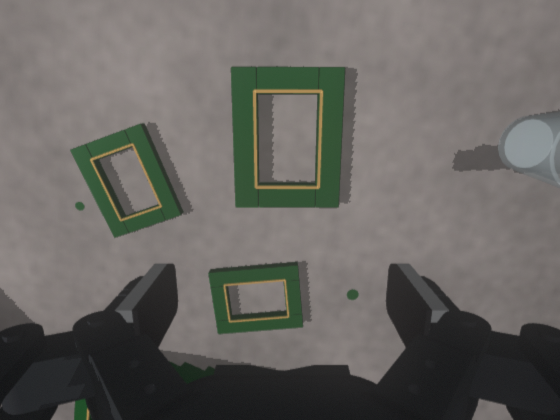

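The wrist picture of the frame confirms the large one: outer x 233–345, y 67–207, gold window corners (255,91), (322,91), (320,188), (256,188). The other two are clearly smaller. In the nest picture the plate corners are about (208,50), (219,224), (354,222), the rear tips (342,91) and (340,186), and the side tip (284,59).

```bash
python3 - <<'E'
from h import *
a=np.load("frame1.npz"); n=np.load("nest1.npz")
g=plane(np.array([[255,91],[322,91],[320,188],[256,188]],float),a['K'],a['W'],.016)
o=plane(np.array([[232,67],[346,67],[339,207],[236,207]],float),a['K'],a['W'],.016)
for q in(g,o):print(q.tolist(),q.mean(0),[np.linalg.norm(q[i]-q[i-1]) for i in range(4)])
im=cv2.cvtColor(cv2.imread("pics/frame1.png"),cv2.COLOR_BGR2HSV);print(im[140,243],im[140,332],im[20,300])
m=cv2.inRange(im,(40,90,15),(90,255,255));m[250:]=0;m[:,:200]=0
m=cv2.morphologyEx(m,cv2.MORPH_OPEN,np.ones((3,3)))
c=max(cv2.findContours(m,cv2.RETR_EXTERNAL,cv2.CHAIN_APPROX_NONE)[0],key=len)[:,0].astype(float)
print(cv2.minAreaRect((plane(c,a['K'],a['W'],.016)*1000).astype(np.float32)))
K,W=n['K'],n['W']
p=plane(np.array([[208,50],[219,224],[354,222],[358,47]],float),K,W,.06);print("plate",p,p.mean(0),[np.linalg.norm(p[i]-p[i-1]) for i in range(4)])
t=plane(np.array([[342,91],[340,186],[284,59]],float),K,W,.068);print("tips",t,np.linalg.norm(t[0]-t[1]))
x=plane(np.array([[193,43],[372,40],[364,221],[208,224]],float),K,W,.02);print("screws",x,x.mean(0))
im=cv2.imread("pics/nest1.png")[20:240,170:430]
cv2.imwrite("pics/nestc.png",cv2.resize(im,None,fx=2.7,fy=2.7,interpolation=cv2.INTER_CUBIC))
E
```

```text
[[0.4755554019889124, -0.15136838527660185], [0.5400721942398632, -0.14129882358691398], [0.5557778389808079, -0.23644481941666473], [0.48955408128979205, -0.24677954678975378]] [ 0.5152 -0.194 ] [np.float64(0.09643263329110971), np.float64(0.06529787557780709), np.float64(0.0964335408411602), np.float64(0.06702531367024296)]
[[0.45084747405523146, -0.13313237103147726], [0.5587692516365342, -0.11628784498796368], [0.579495937023314, -0.25359049534857114], [0.4713372132009312, -0.2704690604617158]] [ 0.5151 -0.1934] [np.float64(0.13885674515095267), np.float64(0.10922842182297973), np.float64(0.13885824888414003), np.float64(0.10946778292796995)]
[62 96 85] [61 94 84] [ 10  18 127]
((552.1550903320312, -158.94857788085938), (23.182329177856445, 81.10332489013672), 10.48741340637207)
plate [[0.4935 0.2713]
 [0.5045 0.1008]
 [0.6478 0.1104]
 [0.6334 0.2811]] [0.5698 0.1909] [np.float64(0.1402435107377116), np.float64(0.1708486717610472), np.float64(0.14359931058015207), np.float64(0.17123434613058883)]
tips [[0.621  0.2409]
 [0.6278 0.15  ]
 [0.565  0.266 ]] 0.09111733810432326
screws [[0.4699 0.2832]
 [0.6548 0.2955]
 [0.6687 0.1002]
 [0.4846 0.087 ]] [0.5695 0.1915]
```

View pics/nestc.png

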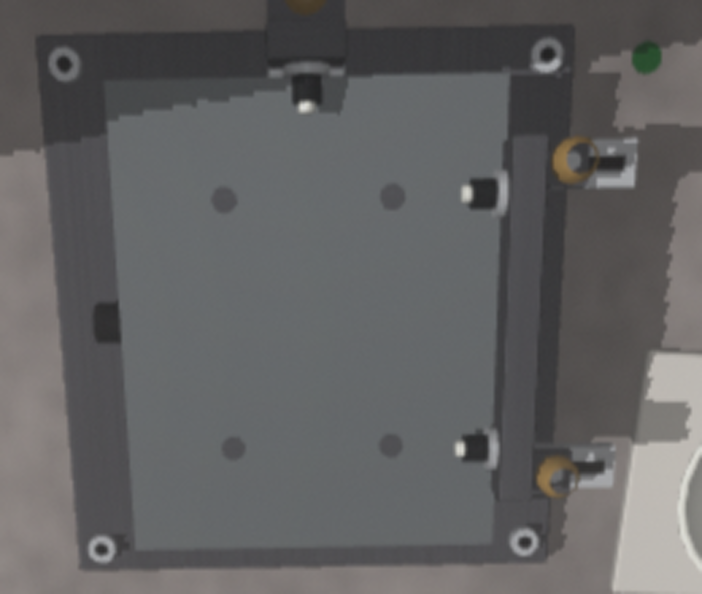

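Plate centre is (0.5697, 0.1912) with yaw 0.071. Frame centre is (0.5152, -0.1937) with yaw 0.152. The sizes match the given ones. I'll grasp the middle of the frame's -x rail.

```bash
cat >> h.py <<'E'
PC=np.array([.5697,.1912]);PY=.071;FC=np.array([.5152,-.1937]);FY=.152
def loc(c,y,x,v): return c+np.array([x*np.cos(y)-v*np.sin(y),x*np.sin(y)+v*np.cos(y)])
E
python3 - <<'E'
from h import *
g=loc(FC,FY,-.0425,0)
bot.move_pose((*g,.08),quat(FY)); bot.set_gripper(.6)
print(bot.move_linear((*g,.002),.06,until_force=8),bot.read_position())
bot.set_gripper(0,40); print(bot.read_gripper_width(),bot.read_finger_force(),bot.read_ft_force())
bot.move_linear((*g,.03),.04); bot.wait(.2); print(bot.read_gripper_width(),bot.read_ft_force(),bot.read_moment(),bot.read_clock())
shot("scene","lift")
E
python3 -c "
import cv2;a=cv2.imread('pics/lift.png')[130:330,60:330];cv2.imwrite('pics/liftc.png',cv2.resize(a,None,fx=2.8,fy=2.8))"
```

```text
False [ 0.4735 -0.2003  0.0024]
0.00014124088510798888 0.0 [-0.676   0.5713 -0.3822]
0.00024048699516387873 [-0.0647 -0.1768 -0.7071] [ 0.0257 -0.0185 -0.021 ] 8.1167
```

View pics/liftc.png

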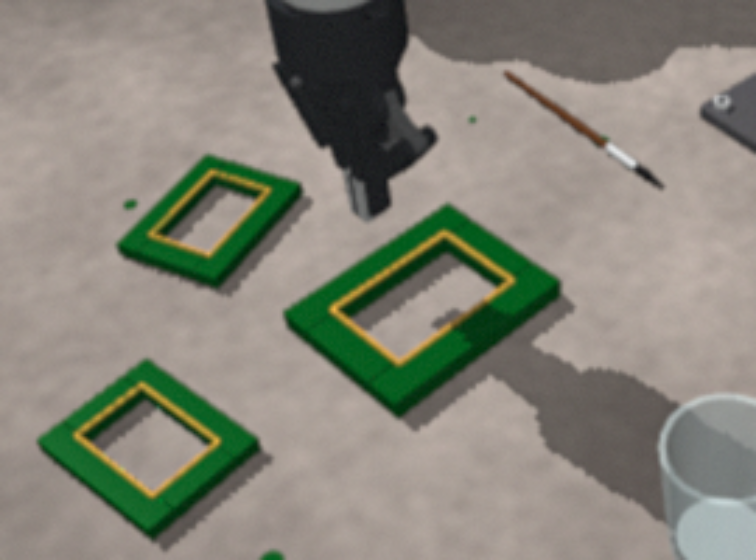

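The crop shows the fingers shut at (365,210), above the -x rail, with the frame still on the bench, so the grasp missed. I'll check whether the frame moved.

```bash
python3 - <<'E'
from h import *
im,K,W=shot("top")
for c,r in green_rects(im,K,W): print(c,r)
g=loc(FC,FY,-.0425,-.0)
bot.move_linear((*g,.2),.2)
bot.set_gripper(1); t=loc(FC,FY,0,-.04); bot.move_pose((*t,.2),quat(FY)); im,K,W=shot("wrist","frame2"); np.savez("frame2",K=K,W=W)
h=cv2.cvtColor(im,cv2.COLOR_RGB2HSV); m=cv2.inRange(h,(45,60,20),(80,255,255)); m[260:]=0;m[:,:200]=0
m=cv2.morphologyEx(m,cv2.MORPH_OPEN,np.ones((3,3)))
for f,nm in((im,"new"),(cv2.imread("pics/frame1.png")[:,:,::-1],"old")):
    a=np.load("frame1.npz") if nm=="old" else dict(K=K,W=W)
    m=cv2.inRange(cv2.cvtColor(np.ascontiguousarray(f),cv2.COLOR_RGB2HSV),(45,60,20),(80,255,255));m[250:]=0;m[:,:200]=0;m[:,380:]=0
    m=cv2.morphologyEx(m,cv2.MORPH_OPEN,np.ones((3,3)))
    c=max(cv2.findContours(m,cv2.RETR_EXTERNAL,cv2.CHAIN_APPROX_NONE)[0],key=len)[:,0].astype(float)
    print(nm,cv2.minAreaRect((plane(c,a['K'],a['W'],.016)*1000).astype(np.float32)))
print(bot.read_position(),bot.read_clock())
E
```

```text
[330.5333 230.9606] ((514.9786376953125, -195.3331298828125), (105.36265563964844, 136.01913452148438), 8.871803283691406)
[534.9351 245.7911] ((480.074462890625, -555.1536865234375), (139.85440063476562, 349.5594177246094), 86.59142303466797)
new ((513.83837890625, -193.13897705078125), (109.10356903076172, 138.40420532226562), 8.6758394241333)
old ((513.8792114257812, -193.00588989257812), (109.20817565917969, 137.91929626464844), 8.782963752746582)
[ 0.5209 -0.2331  0.1995] 10.3917
```

View pics/frame2.png

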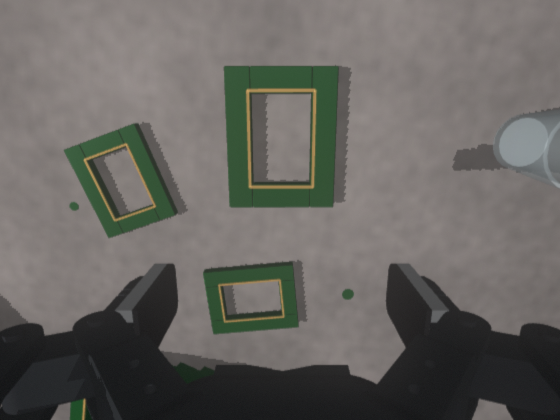

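```bash
python3 - <<'E'
from h import *
c=bot.calibration("scene");K=np.array(c["mtx"]);W=np.linalg.inv(c["extrinsics"])
g=loc(FC,FY,-.0425,0)
for z in(0,.016,.03,.05):print(z,(proj([[*g,z]],K,W)-[60,130])*2.8)
g=loc(FC,FY,-.055,.07);print((proj([[*g,.016]],K,W)-[60,130])*2.8)
E
```

```text
0 [[382.0329 280.7499]]
0.016 [[379.1344 263.7266]]
0.03 [[376.5396 248.4872]]
0.05 [[372.7344 226.1382]]
[[446.4767 201.6992]]
```

```bash
python3 - <<'E'
from h import *
bot.set_gripper(0)
bot.move_pose((*FC,.06),quat(FY)); bot.move_linear((*FC,.03),.1); bot.wait(.2)
print(bot.read_position(),bot.read_gripper_width()); a,_,_=shot("scene","w1")
print(bot.move_linear((*FC,.002),.03,until_force=4),bot.read_position(),bot.read_ft_force()); b,_,_=shot("scene","w2")
print(bot.read_clock())
cv2.imwrite("pics/w12.png",cv2.resize(np.hstack([a[120:300,150:280],b[120:300,150:280]])[:,:,::-1],None,fx=3,fy=3,interpolation=cv2.INTER_CUBIC))
E
```

```text
[ 0.5159 -0.1942  0.0309] 0.0011621339710537763
False [ 0.5154 -0.1938  0.0022] [-0.2727  0.2783 -0.1775]
13.625
```

View pics/w12.png

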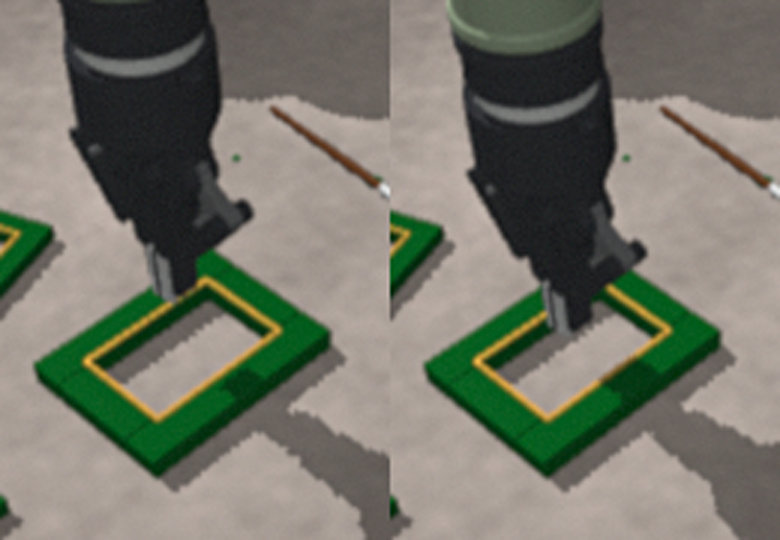

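Right panel: the fingertips at (572,330) stop well short of the bench at the window centre, near (573,372), although the TCP reads 2 mm. The tips seem to sit about 20 mm higher than reported. I'll touch the bench to measure the offset.

```bash
python3 - <<'E'
from h import *
print(bot.grip_depth)
try: print(bot.move_linear((*FC,-.03),.02,until_force=4),bot.read_position(),bot.read_ft_force())
except bot.PlanningError as e: print(e)
p=bot.read_position(); bot.move_linear((*FC,p[2]+.004),.05); print(bot.read_position(),bot.read_ft_force(),bot.read_clock())
E
```

```text
0.0187
False [ 0.5153 -0.1938 -0.0299] [-0.4934  0.1449  0.3745]
[ 0.5156 -0.1939 -0.0254] [-0.8405  0.7504 -0.5974] 15.625
```

```bash
python3 - <<'E'
from h import *
try: print(bot.move_linear((*FC,-.055),.025,until_force=4),bot.read_position(),bot.read_ft_force())
except bot.PlanningError as e: print(e)
p=bot.read_position(); q=bot.read_joint_positions()
bot.wait(.1);a,_,_=shot("scene","w3"); print(p,q,bot.read_ft_force(),bot.read_clock())
b,_,_=shot("top")
cv2.imwrite("pics/w34.png",cv2.resize(np.hstack([a[120:300,130:280],b[160:340,280:430]])[:,:,::-1],None,fx=2.6,fy=2.6,interpolation=cv2.INTER_CUBIC))
E
```

```text
True [ 0.5153 -0.1937 -0.0322] [-0.9949  0.5294  6.3816]
[ 0.5153 -0.1937 -0.0322] [-0.4937  0.5876 -0.456   0.5272 -0.      0.925 ] [-1.1211  0.193   6.1963] 16.275
```

View pics/w34.png

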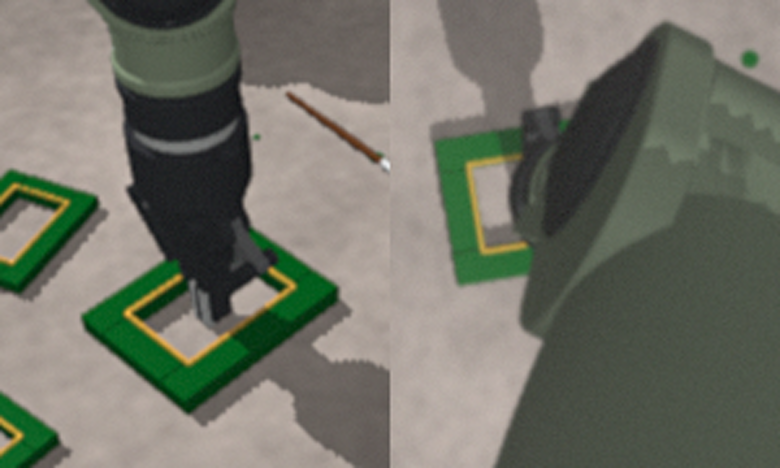

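The shut tips touch the bench inside the window at a reported z of -0.032, so the real tips sit about 31 mm behind the reported TCP. I'll use that offset and regrasp.

```bash
echo 'DZ=-.0315' >> h.py; python3 - <<'E'
from h import *
c=bot.calibration("scene");print("tip exp",proj([[*FC,0.003]],np.array(c["mtx"]),np.linalg.inv(c["extrinsics"])),"seen 212.7,243.1")
bot.move_linear((*FC,.04),.15); bot.set_gripper(.6)
g=loc(FC,FY,-.0425,0)
bot.move_linear((*g,.02),.15)
print(bot.move_linear((*g,DZ+.0015),.06,until_force=6),bot.read_position())
bot.set_gripper(0,40); print(bot.read_gripper_width(),bot.read_finger_force(),bot.read_ft_force())
bot.move_linear((*g,DZ+.03),.05); bot.wait(.2); print(bot.read_gripper_width(),bot.read_ft_force(),bot.read_moment(),bot.read_clock())
E
```

```text
tip exp [[211.4819 240.6451]] seen 212.7,243.1
False [ 0.4734 -0.2003 -0.0298]
0.2791286717837309 40.607630610466 [-1.8179  0.0096  4.7388]
0.28085356643102244 [ 0.431   0.0091 -3.0145] [ 0.0146  0.0633 -0.0012] 20.2167
```

Gripped: width 0.28, about 3 N of weight. Next I'll carry it over and lay it down short of the stops.

```bash
python3 - <<'E'
from h import *
g=loc(FC,FY,-.0425,0); t=loc(PC,PY,-.008-.0425,-.003)
bot.move_linear((*g,.11),.2); bot.move_pose((*t,.11),quat(PY)); bot.wait(.2); print(bot.read_ft_force(),bot.read_gripper_width())
bot.move_linear((*t,.045),.1); bot.wait(.1)
print(bot.move_linear((*t,.024),.02,until_force=3),bot.read_position(),bot.read_ft_force())
bot.set_gripper(.5); bot.wait(.1); print(bot.read_ft_force(),bot.read_position())
p=bot.read_position(); bot.move_linear((*t,.08),.1)
c=loc(PC,PY,-.02,-.06); bot.move_pose((*c,.20),quat(PY)); im,K,W=shot("wrist","placed"); np.savez("placed",K=K,W=W)
m=cv2.inRange(cv2.cvtColor(im,cv2.COLOR_RGB2HSV),(45,60,15),(80,255,255));m[300:]=0
m=cv2.morphologyEx(m,cv2.MORPH_OPEN,np.ones((3,3)))
k=max(cv2.findContours(m,cv2.RETR_EXTERNAL,cv2.CHAIN_APPROX_NONE)[0],key=len)[:,0].astype(float)
r=cv2.minAreaRect((plane(k,K,W,.076)*1000).astype(np.float32)); print(r)
d=np.array(r[0])/1000-PC; print("plate xy",d@[np.cos(PY),np.sin(PY)],d@[-np.sin(PY),np.cos(PY)],np.rad2deg(PY),bot.read_clock())
E
```

```text
[ 0.2571  1.0317 -2.4561] 0.280344307242755
True [0.5194 0.1846 0.0306] [-0.4715 -0.1432  5.3167]
[-0.4108 -0.2301  0.3923] [0.5181 0.1843 0.0295]
((560.7349853515625, 188.39654541015625), (109.76786804199219, 138.31610107421875), 4.030788898468018)
plate xy -0.0091413059065769 -0.0021604100551508034 4.068000345428844 25.925
```

The frame lies at plate (-9, -2) mm and is square to the plate. Next I'll push it home with the shut fingers from inside the window: +x first, then +y.

```bash
cat >> h.py <<'E'
ZP=DZ+.066
def P(x,y,z=ZP): return (*loc(PC,PY,x,y),z)
def at():
    d=bot.read_position()[:2]-PC; return np.round([d@[np.cos(PY),np.sin(PY)],d@[-np.sin(PY),np.cos(PY)]],4)
def push(x,y,F,sp=.008):
    bot.wait(.15);f0=np.array(bot.read_ft_force()); h=bot.move_linear(P(x,y),sp,until_force=F); print(h,at(),np.array(bot.read_ft_force())-f0,bot.read_clock()); return h
E
python3 - <<'E'
from h import *
bot.set_gripper(0)
bot.move_pose(P(-.009,-.002,.10),quat(PY))
print(bot.move_linear(P(-.009,-.002),.06,until_force=5),at(),bot.read_position()[2])
bot.move_linear(P(0,-.002),.04); 
if push(.035,-.002,4.5):
    a=at(); bot.move_linear(P(a[0]-.004,-.002),.03)
print(at(),bot.read_ft_force())
E
```

```text
False [-0.0086 -0.0019] 0.03494554606199492
True [ 0.0095 -0.002 ] [ 0.9414 -0.3043  0.3761] 30.5667
[ 0.0052 -0.002 ] [ 0.696   0.2946 -0.7818]
```

```bash
python3 - <<'E'
from h import *
for i in range(4):
    h=push(.035,-.002,4.5,.012)
    F=np.array(bot.read_ft_force()); print(i,h,at(),F)
    if not h or F[0]<-2.5: break
E
```

```text
True [ 0.0105 -0.002 ] [-0.4598  1.19   -0.8015] 31.925
0 True [ 0.0105 -0.002 ] [ 0.0808  0.1683 -0.2407]
True [ 0.0181 -0.0021] [ 1.4768  0.7528 -0.1737] 33.1
1 True [ 0.0181 -0.0021] [0.8756 0.2901 0.1191]
True [ 0.0172 -0.0022] [-0.226   1.8794 -1.2416] 33.7917
2 True [ 0.0172 -0.0022] [-0.9388  0.7073 -0.8089]
True [ 0.0169 -0.0023] [-0.0819  1.0448 -0.1462] 34.4667
3 True [ 0.0169 -0.0023] [0.0647 0.306  0.5837]
```

```bash
cat >> h.py <<'E'
def fm(): 
    f=np.mean([bot.read_ft_force() for _ in range(8)],0); c,s=np.cos(PY),np.sin(PY); return np.array([f[0]*c+f[1]*s,-f[0]*s+f[1]*c])
def creep(x,y,ax,dist,Fmax,st=.0006):
    b=fm();L=[]
    for i in range(1,int(dist/st)+1):
        q=[x,y];q[ax]+=i*st; bot.move_linear(P(*q),.03); f=-(fm()-b)[ax]; L.append((round(at()[ax]*1e3,1),round(f,1)))
        if f>Fmax: break
    print(L,bot.read_clock()); return q
E
python3 - <<'E'
from h import *
bot.move_linear(P(.0135,-.002),.03); bot.wait(.2); print(fm(),bot.read_clock())
creep(.0155,-.002,0,.009,4.5)
E
```

```text
[-0.5091 -0.8271] 34.9833
[(np.float64(16.4), np.float64(-0.4)), (np.float64(16.7), np.float64(0.1)), (np.float64(17.3), np.float64(-0.3)), (np.float64(18.0), np.float64(-0.9)), (np.float64(18.2), np.float64(0.3)), (np.float64(18.4), np.float64(3.1)), (np.float64(18.4), np.float64(4.3)), (np.float64(18.5), np.float64(6.2))] 36.9833
```

In x it's seated: free up to 18.2 mm, then a firm force rise. Next comes y.

```bash
python3 - <<'E'
from h import *
bot.move_linear(P(.012,-.002),.05); bot.move_linear(P(0,.015),.08); bot.move_linear(P(0,.028),.05);bot.wait(.2)
creep(0,.028,1,.02,5,.0008)
E
```

```text
[(np.float64(28.7), np.float64(1.4)), (np.float64(29.6), np.float64(1.7)), (np.float64(30.4), np.float64(1.5)), (np.float64(31.3), np.float64(2.0)), (np.float64(31.7), np.float64(2.3)), (np.float64(32.5), np.float64(3.7)), (np.float64(33.6), np.float64(3.0)), (np.float64(34.5), np.float64(2.3)), (np.float64(35.3), np.float64(3.5)), (np.float64(36.1), np.float64(2.5)), (np.float64(36.8), np.float64(2.6)), (np.float64(37.6), np.float64(3.6)), (np.float64(38.5), np.float64(3.6)), (np.float64(39.3), np.float64(3.9)), (np.float64(39.4), np.float64(6.0))] 42.0667
```

```bash
python3 - <<'E'
from h import *
bot.move_linear(P(0,.0365),.05); bot.wait(.15)
creep(0,.0385,1,.0045,4.5,.0007)
bot.move_linear(P(0,.033),.05); bot.move_linear(P(.0145,.005),.08); bot.wait(.15)
creep(.0165,.005,0,.006,4.5,.0007)
bot.move_linear(P(.005,.005),.05); bot.move_linear(P(0,.005,.1),.12)
bot.move_pose((*loc(PC,PY,0,-.04),.14),quat(PY)); bot.wait(.1); im,K,W=shot("wrist","final")
print(bot.read_clock())
# expected nose/frame overlay region crop
u=proj([[*loc(PC,PY,.005,.01),.068]],K,W)[0].astype(int); print(u)
h,w=150,230; y0=max(0,u[1]-130);x0=max(0,u[0]-150)
cv2.imwrite("pics/finalc.png",cv2.resize(im[y0:y0+240,x0:x0+320][:,:,::-1],None,fx=2.5,fy=2.5,interpolation=cv2.INTER_CUBIC))
E
```

```text
[(np.float64(39.3), np.float64(1.9)), (np.float64(39.4), np.float64(4.1)), (np.float64(39.4), np.float64(6.2))] 43.2167
[(np.float64(17.1), np.float64(0.1)), (np.float64(17.3), np.float64(2.1)), (np.float64(17.6), np.float64(5.1))] 44.9583
46.5833
[291 139]
```

View pics/finalc.png

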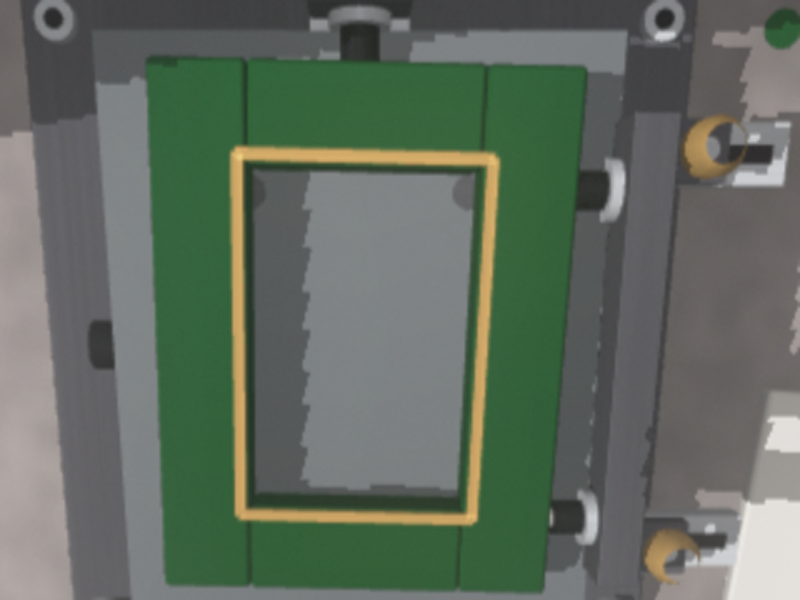

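The side tip and the rear-left tip are covered. At rear right (551,517) a sliver of white tip still shows, so the frame is slightly rotated. I'll nudge the rear rail on the right-hand side.

```bash
python3 - <<'E'
from h import *
bot.move_pose(P(0,-.015,.1),quat(PY)); bot.move_linear(P(0,-.015),.1,until_force=6)
bot.move_linear(P(.0145,-.022),.06); bot.wait(.15)
creep(.0158,-.022,0,.007,5,.0007)
bot.move_linear(P(.005,-.015),.05); bot.move_linear(P(0,.02),.1);bot.move_linear(P(0,.0365),.06); bot.wait(.15)
creep(0,.0378,1,.004,4,.0007)
bot.move_linear(P(0,.02),.06); bot.move_linear(P(0,.01,.1),.15)
bot.move_pose((*loc(PC,PY,0,-.04),.14),quat(PY)); im,K,W=shot("wrist","final2")
a=cv2.imread("pics/final.png")[:,:,::-1]
for n,i in(("old",a),("new",im)):
  for y in(44,45,46,47): print(n,y,np.min(i[int(y*2/2)+0:1+y],axis=None))
print(bot.read_clock())
for n,i in(("old",a),("new",im)):
    m=(i.min(2)>120).astype(np.uint8)
    for nm,(x,y) in dict(R=(.056,-.045),L=(.056,.045),S=(0,.077)).items():
        u=proj([[*loc(PC,PY,x,y),.068]],K,W)[0]; r=np.round(u).astype(int); print(n,nm,r)
        if nm!="S": print(i[r[1]-2:r[1]+3,r[0]-7:r[0]+9].mean(2).astype(int))
E
```

```text
[(np.float64(16.6), np.float64(2.3)), (np.float64(17.2), np.float64(1.2)), (np.float64(17.8), np.float64(0.9)), (np.float64(18.1), np.float64(2.9)), (np.float64(18.6), np.float64(4.0)), (np.float64(19.6), np.float64(6.0))] 49.7667
[(np.float64(38.4), np.float64(1.0)), (np.float64(38.6), np.float64(2.9)), (np.float64(39.5), np.float64(2.9)), (np.float64(39.5), np.float64(6.6))] 52.325
old 44 38
old 45 40
old 46 40
old 47 38
new 44 38
new 45 38
new 46 38
new 47 38
53.825
old R [359 214]
[[ 68  69  68  67  67  67  67  67  64  82  54  46  48  48  49  49]
 [ 67  67  68  68  67  68  68  67  70 111  69  51  49  50  49  50]
 [ 67  67  68  68  68  67  67  67  75 129  81  55  52  51  52  52]
 [ 68  67  68  68  67  68  67  66  82 150  90  57  53  52  54  53]
 [ 67  67  68  67  67  67  67  65  80 150  92  57  52  54  54  53]]
old L [367  84]
[[70 69 69 69 69 69 69 68 69 69 67 57 47 47 50 49]
 [69 69 69 69 68 69 68 68 68 67 68 57 46 50 50 50]
 [69 68 69 69 69 68 69 69 67 68 67 54 46 50 50 49]
 [69 69 69 67 69 69 69 69 68 68 65 56 47 49 50 49]
 [68 70 69 68 69 67 68 69 69 67 66 55 50 49 47 49]]
old S [283  32]
new R [359 214]
[[66 67 66 67 67 66 65 67 58 47 45 46 48 49 50 51]
 [66 67 66 67 67 67 66 67 58 47 46 47 50 51 51 53]
 [66 67 68 67 66 67 67 67 59 47 48 49 51 52 53 53]
 [65 66 67 67 68 67 67 65 58 46 47 52 52 52 53 52]
 [67 66 66 67 67 67 68 66 57 48 47 51 51 51 52 53]]
new L [367  84]
[[68 68 69 68 70 68 68 68 67 56 45 50 50 51 50 50]
 [69 68 69 68 67 68 68 69 66 56 45 50 51 51 50 50]
 [69 69 68 68 68 68 68 68 65 54 46 49 49 50 49 49]
 [68 69 68 68 67 69 68 68 65 54 49 48 47 47 48 49]
 [68 68 69 69 68 67 68 67 65 53 49 48 47 48 48 48]]
new S [283  32]
```

```bash
python3 - <<'E'
import cv2,numpy as np
for f in("final","final2"):
    i=cv2.imread(f"pics/{f}.png")
    for n,(x,y) in dict(R=(359,214),L=(367,84)).items():
        print(f,n,i[y-3:y+4,x-6:x+22].mean((0,2)).astype(int), (i[y-3:y+4,x-6:x+22,1].astype(int)-i[y-3:y+4,x-6:x+22,2]).mean(0).astype(int))
    print(f,"S",i[10:50,280:287].mean((1,2)).astype(int),(i[10:50,280:287,1].astype(int)-i[10:50,280:287,2]).mean(1).astype(int))
E
```

```text
final R [ 67  68  67  67  67  67  66  73 117  74  52  50  51  51  51  51  51  51
  51  51  54  84 148 187 192 192 186 117] [43 43 43 43 43 43 41 22  3  2  2  2  1  1  2  2  1  2  1  1  1  1  1  1
  1  1  1  1]
final L [ 69  69  68  68  68  68  68  68  68  66  56  47  48  49  49  49  49  48
  49  49  49  48  52  82 145 186 196 197] [45 45 45 45 44 44 45 45 45 43 30  8  2  1  1  1  1  1  1  1  2  1  1  1
  1  1  1  1]
final S [ 60  96 131 135 134 133 123  87  59  42  40  40  40  44  48  49  50  50
  51  50  50  51  50  55  64  70  71  71  71  71  71  72  71  71  71  71
  71  71  71  71] [ 1  0  1  1  1  1  1  1  1  2  2  2  2  1  1  2  1  1  1  1  2  2  8 26
 42 48 48 48 48 48 48 47 47 47 46 47 46 47 46 47]
final2 R [ 67  67  67  67  67  67  66  58  47  47  48  50  50  51  52  51  51  51
  52  62 116 169 193 196 193 159  96  90] [44 44 44 44 44 43 43 31  9  3  2  2  2  2  2  1  1  2  1  1  1  1  1  1
  1  1  0  0]
final2 L [ 68  68  68  68  68  68  68  66  54  47  48  48  49  49  49  48  49  48
  49  49  53  86 147 185 194 195 191 157] [45 45 45 45 45 45 45 42 29  7  2  2  2  2  2  2  2  1  2  1  2  1  1  1
  1  1  1  1]
final2 S [103 132 135 135 133 121  82  52  40  39  39  39  40  43  43  44  46  46
  47  47  47  50  59  66  69  69  70  69  69  69  70  69  69  69  69  69
  69  70  70  70] [ 1  2  1  1  1  1  2  2  2  3  3  3  3  3  3  3  2  2  2  3  5 20 42 48
 50 50 50 50 50 50 50 49 49 49 49 49 49 49 49 49]
```

Edge-to-washer profiles put the rear right about 0.9 mm and the rear left about 0.5 mm short of flush. There's time for one more light nudge on the right, then I'll hand in.

```bash
python3 - <<'E'
from h import *
bot.move_pose(P(.008,-.018,.075),quat(PY)); bot.move_linear(P(.008,-.018),.1,until_force=6)
bot.move_linear(P(.0155,-.018),.06); bot.wait(.1)
b=fm(); x=.0168
while bot.read_clock()<59.5 and x<.0225:
    bot.move_linear(P(x,-.018),.04); f=-(fm()-b)[0]; print(at()[0],round(f,1))
    if f>5.5: break
    x+=.0007
bot.move_linear(P(.008,-.018),.06); bot.move_linear(P(.006,-.018,.1),.15)
i,_,_=shot("top"); print(bot.read_clock(),bot.read_position())
print(bot.close_job())
E
```

```text
0.0168 0.2
0.0175 -0.4
0.0182 1.1
0.0188 0.5
0.019 3.2
0.0195 4.8
0.0196 6.3
57.8917 [0.5764 0.1735 0.099 ]
the job is handed in; nothing more can be done
None
```

I handed the job in at about 58 s: the large green frame lies face up and released on the plate, pushed home with at most about 7 N measured at the wrist. I estimate all three sprung tips are pressed past the 1.2 mm limit, but I took no close-up after the last nudge and the hand-in returned no verdict.

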